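# Sort the loupe and movement holders off the watchmaker's bench

## Robot

A 6-joint arm with a two-finger parallel gripper is mounted at the origin on the work surface. World frame = base frame: x ahead of the robot, y to its left, z up, the work surface at z = 0. Lengths are in m, angles in degrees, forces in N, time in s.
With the tool pointing down it reaches from about 0.4 to 0.825 m from the base axis. Payload 7 kg.
Tool frame: the origin (TCP) lies midway between the tips of the shut fingers; the grasp point (between the pads) lies ctrl.grasp_offset behind it (ctrl.grasp_offset is the distance from the TCP to the grasp point, in m); z points along the fingers, y is the line along which they close (so a half turn about z gives the same grasp; the last joint's range is limited). The gripper opens to 88 mm and grips with 3 to 60 N. Pads are 19 mm wide; open, the fingers measure 130 mm over their backs; the gripper's body (78 mm by 193 mm) begins 47 mm behind the grasp point.
Start: joints at [92.023, 20.546, 0.682, 0, -70.136, -16.507], TCP at [0.169, 0.654, 0.227] pointing down, gripper open.
Joint ranges: [-176.03, 176.03], [-82.01, 121.73], [-58.28, 71.71], [-173.87, 95.51], [-174.79, -0.11], [-173.66, 173.66]. Speed limits (degrees/s): [136.94, 136.94, 172.46, 180, 180, 180].

## Interface

Orientations are given as [roll, pitch, yaw] about the fixed x, y, z axes, in that order (R = Rz(yaw) Ry(pitch) Rx(roll)).
In Python, from plant import ctrl gives the robot as it stands. The module is installed in compiled form; this text tells all that it offers.
- The arm moves only by the tool send_rows, never from a script. Its argument "increments" is a list that holds one entry, the list of rows, each a list of 4 numbers: the shift along the world's x, y, z normalised to -1 to 1, where 1 is 0.2 m, then the turn about the world's z normalised to -1 to 1, where 1 is 1.5 rad. In form: [[[x, y, z, roll], ...]]. A call has 1 to 12 rows; each row is the pose to reach, as a shift and turn from the pose commanded when the call began; what a row does not reach only later rows make up. A row lasts 1/8 s, in which the tool goes at most 62.5 mm and 10.7 degrees, less where a joint would pass 70% of its speed; a pose out of reach is approached as far as the arm can. A call with a number of a shift or a turn outside -1 to 1 is refused whole. A call with a gripper value outside its range is refused whole. "jaw" is the opening, from 0 (shut) to 1 (fully open), set as the call begins (left out, the last holds). The fingers move at their own pace and stop on an object; the grip force is fixed at half the most. Time passes only in rows, so rows that repeat a pose let the fingers close. It gives the time, the measured TCP pose, the force, the opening and the grip force at its end, in the units of the state.
- ctrl.get_obs(): the state, without advancing time (a new reading comes with each control period).
- ctrl.snapshot(name): name is "side" or "top"; returns the picture (400x640x3 uint8, red, green, blue); there is no depth.
- ctrl.calibration(name): a dict with "mtx" (3x3 intrinsics, pixels), "k1" (the pictures are not rectified: a ray, as slopes to the right and down, at radius r is drawn at 1 + k1 r^2 times it, then the intrinsics apply), "eye" and "attitude" of the camera in the world. Camera axes: x right, y up, looking along -z (the intrinsics and any distortion apply to the point x, -y, -z); pixel columns grow to the right and rows downward; lengths in m; the calibration is good to about 2 mm. A picture is of the moment at which its call begins. calibration takes no time and is no camera call.
- ctrl.close_job(): hands the job in; it is judged then, once.
Trained networks look in the newest picture that a camera, given by its name, has taken for a name from the list of things; names that differ only in an ending like _2 or _b are one class to them, and where a whole thing is asked for, a point or a joint stands for the part that bears it (a point fixed in the world has none). Each returns a list of dicts, best first, with "conf" (0 to 1); they miss things now and then, are a little off and sometimes report something else, mostly with a low value. They report only what shows in the picture. A call takes as long as a camera call.
- ctrl.trace(thing, camera): "mask" (400x640 bool, what is visible of it) and "bbox" ([left, top, right, bottom] in pixels, round what is visible of it).
- ctrl.spot_point(thing, camera): "pixel" ([row, column] in pixels: a listed point, or the origin of a listed thing).
The state is a dict: "clock": time; "joint_pos": joint angles; "qvel": joint speeds; "tau": joint torques, N m; "tool_pos": TCP position; "orientation": TCP orientation; "force": force on the tool from outside, world axes, zero at the start; "moment": the same for the moment, N m; "opening": finger opening in m; "gripper_force": force on a finger pad.
Only numpy, scipy, OpenCV 4.12 (cv2) and the standard library are available. Lean on these libraries where they do the work, as an engineer would, in place of code of your own. Each camera call takes 0.05 s, during which the arm holds its last target. There are 200 camera calls.

## Task

Clear the watchmaker's bench by sorting its parts by kind: stand the dark wooden eye loupe upright in the round wooden dish, and lay both slotted steel movement holders flat, open side up, in the rectangular metal tray. The loupe is fragile: grip it lightly (no more than about 50 N a finger) and set it down, do not drop it. Leave the brass block, the oil cup and the screwdriver stand where they are.

Things in the scene. Friction and masses are not known exactly. Their poses are not given: they have to be found in the camera images.
- loupe: An eye loupe standing on its wide end: dark-wood barrel, 45 mm tall in all; foot 44 mm diameter up to 7 mm, tapering to a straight barrel 36 mm in diameter from 12 mm up to the top (steel rim, lens). 40 g. Origin: centre of the underside; z up. May crack if squeezed with more than 50 N a finger.
- holder_a: A steel movement holder: low round cup 44 mm across, 20 mm tall, open on top, 5 mm floor; wall 4 mm, cut by slots into eight flat upright pads 13.5 mm wide (at +x, +y, -x, -y and between). A black clamp knob, 11 mm in diameter, sticks out at +x, 10 mm up, to 34 mm from the axis: grip across y. 70 g. Origin: centre of the underside; z up.
- holder_b: Another steel movement holder: low round cup 44 mm across, 20 mm tall, open on top, 5 mm floor; wall 4 mm, cut by slots into eight flat upright pads 13.5 mm wide (at +x, +y, -x, -y and between). A black clamp knob, 11 mm in diameter, sticks out at +x, 10 mm up, to 34 mm from the axis: grip across y. 70 g. Origin: centre of the underside; z up.
- dish: round shallow wooden dish lined with grey felt, fixed to the bench: 124 mm outside diameter, 116 mm inside, rim 16 mm above the bench. For the loupe. Origin: centre of the underside, on the bench.
- dish_in (a point): centre of the dish's inner floor, 4 mm above the bench.
- tray: rectangular aluminium tray, fixed to the bench: 200 mm (its x) by 140 mm (its y) outside, walls 4 mm thick and 16 mm high above the bench. Takes both holders side by side along its x. Origin: centre of the underside, on the bench.
- tray_in (a point): centre of the tray's inner floor, 4 mm above the bench; axes as the tray's.
- block: bystander, leave alone: loose plain brass drum 32 mm in diameter, 24 mm tall. Origin: centre of the underside.
- oilcup: bystander, leave alone: loose white ceramic oil cup with steel lid, 34 mm in diameter, 25 mm tall. Origin: centre of the underside.
- stand: bystander, leave alone: loose round grey stand, 96 mm in diameter, with seven upright precision screwdrivers, 103 mm tall in all. Origin: centre of the underside.

How it is judged:
By the outcome, as a careful person would: the job done as asked, in the order asked, and still so for the second after the job is handed in, with the robot touching nothing.
It also fails if it takes over 58 s, if anything falls off the work surface, if the arm or the gripper's body presses on something with over 40 N, if the wrist force passes 120 N, or if a joint passes its speed limit or range.

## Working session

There is one attempt and no reset: what is moved stays moved. The work goes in short steps, Python scripts to look and compute and a tool call to move; the robot and the scene stay as the last step left them, time stands still between calls to the robot, and variables do not carry over. Pictures are saved under pics/ and viewed, at most 10 in all, crops included, and the job is handed in when it is done.

Besides the shell and the picture viewer there is one more tool, called after "Request:" as name(argument=value, ...) on one line, values as JSON. send_rows: Moves the arm, as the interface text tells. Its arguments: {"type":"object","properties":{"increments":{"type":"array"},"jaw":{"type":"number"}},"required":["increments"]}

```bash
mkdir -p pics; cat > h.py <<'E'
import numpy as np, cv2
from plant import ctrl
from scipy.spatial.transform import Rotation as Ro
def cal(n):
    c=ctrl.calibration(n); a=np.array(c['attitude'],float)
    R=a if a.shape==(3,3) else Ro.from_euler('xyz',a,degrees=True).as_matrix()
    return np.array(c['mtx']),c['k1'],np.array(c['eye']),R
def ray(n,row,col):
    K,k1,e,R=cal(n)
    u=cv2.undistortPoints(np.array([[[col,row]]],float),K,np.array([k1,0,0,0.]))[0,0]
    return e,R@np.array([u[0],-u[1],-1])
def onplane(n,row,col,z):
    e,d=ray(n,row,col); return e+d*(z-e[2])/d[2]
def proj(n,P):
    K,k1,e,R=cal(n); p=(np.atleast_2d(P)-e)@R; s=np.c_[p[:,0],-p[:,1]]/-p[:,2:]
    s=s*(1+k1*(s**2).sum(1))[:,None]; return s@K[:2,:2].T+K[:2,2]
def save(n,f):
    im=ctrl.snapshot(n); cv2.imwrite('pics/'+f,im[:,:,::-1]); return im
E
python3 - <<'E'
from h import *
for n in('top','side'):
    print(n,ctrl.calibration(n)); save(n,n+'0.png')
    for t in['loupe','holder_a','dish_in','tray_in','block','oilcup','stand']:
        for d in ctrl.spot_point(t,n)[:3]:
            z=.004 if '_in' in t else 0
            print(t,round(d['conf'],2),np.round(d['pixel'],1),onplane(n,*d['pixel'],z).round(4))
o=ctrl.get_obs();print(o, ctrl.grasp_offset)
E
```

```text
top {'mtx': array([[378.23419644,   0.        , 317.11075742],
       [  0.        , 378.23419644, 191.39255258],
       [  0.        ,   0.        ,   1.        ]]), 'k1': -0.04264936963993881, 'eye': array([0.4759692 , 0.01482995, 0.82706419]), 'attitude': array([  7.58394722,  -0.50392641, -90.95472625])}
loupe 0.87 [238.8 277.2] [0.4835 0.0941 0.    ]
holder_a 0.73 [188.  364.4] [ 0.5919 -0.099   0.    ]
holder_a 0.64 [165.7 277.8] [0.645  0.0922 0.    ]
dish_in 0.58 [217.9 458.9] [ 0.5219 -0.3046  0.004 ]
tray_in 0.56 [239.9 183.2] [0.484  0.2974 0.004 ]
block 0.7 [249.3 374.3] [ 0.4573 -0.1162  0.    ]
block 0.39 [187.8 366.3] [ 0.5923 -0.1033 -0.    ]
oilcup 0.45 [126.1 222.7] [0.7382 0.2168 0.    ]
side {'mtx': array([[429.84985024,   0.        , 314.80280579],
       [  0.        , 429.84985024, 197.40079474],
       [  0.        ,   0.        ,   1.        ]]), 'k1': -0.06463944036364065, 'eye': array([ 0.19459719, -0.53115116,  0.70420038]), 'attitude': array([ 44.86857827,   0.11543724, -37.63844523])}
loupe 0.74 [211.3 246.8] [0.474  0.0834 0.    ]
loupe 0.72 [159.5 202.
[... 465 characters left out ...]
6528 0.0944 0.    ]
{'clock': 0.8, 'joint_pos': array([ 9.20235558e+01,  2.05437089e+01,  6.81615783e-01, -9.35150069e-04,
       -7.01326445e+01, -1.65068650e+01]), 'qvel': array([ 0.07691076,  0.0402176 ,  0.06027358,  0.01369686,  0.00351507,
       -0.00256579]), 'tau': array([ 7.10857039e-04, -5.82282150e+01,  2.93291080e+01,  7.00229377e+00,
        1.25778429e-02, -2.21397625e-05]), 'tool_pos': array([0.16882278, 0.65353886, 0.22658564]), 'orientation': array([-1.79995204e+02,  2.33847159e-03, -1.44836269e+01]), 'force': array([ 0.11691187, -0.68890317, -0.41982175]), 'moment': array([-0.08062127, -0.0567701 , -0.02582952]), 'gripper_force': 0.0, 'opening': 0.08775161735131273} 0.0188
```

View pics/top0.png

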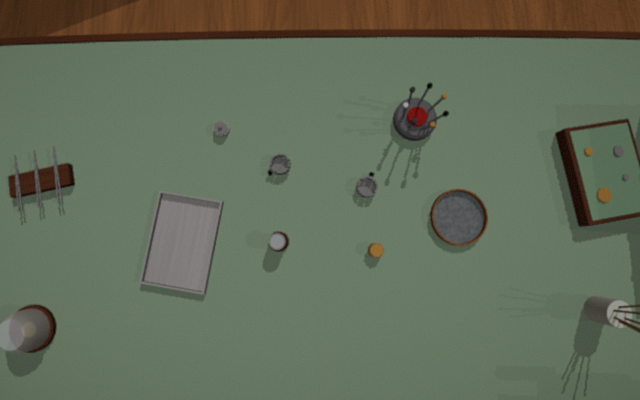

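View pics/side0.png

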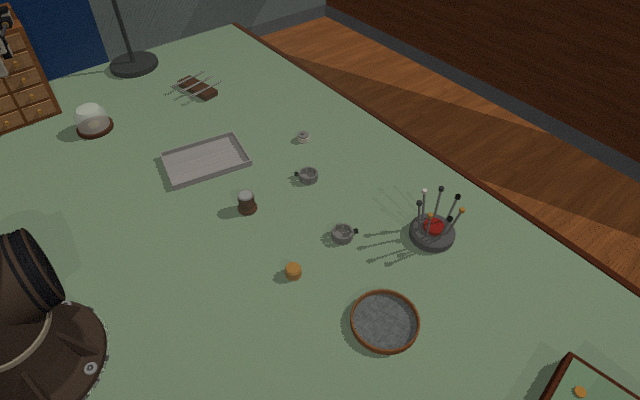

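```bash
python3 - <<'E'
from h import *
im=cv2.imread('pics/top0.png')
c=[cv2.resize(im[r-32:r+33,q-42:q+43],(390,300),interpolation=cv2.INTER_CUBIC) for r,q in((188,364),(166,278),(239,277),(249,374))]
cv2.imwrite('pics/crops.png',np.vstack([np.hstack(c[:2]),np.hstack(c[2:])]))
for n in('top','side'):
  ctrl.snapshot(n)
  for t,zt in(('loupe',.045),('holder_a',.02),('tray',.016)):
    for d in ctrl.trace(t,n)[:3]:
        m=d['mask'];print(n,t,round(d['conf'],2),d['bbox'],m.sum(),np.argwhere(m).mean(0).round(1))
        if t=='holder_a' and m.sum()<6000: np.save(f'pics/m_{n}_{int(d["bbox"][0])}.npy',m)
        if t=='tray':
            r=cv2.minAreaRect(np.argwhere(m)[:,::-1].astype(np.float32)); print([onplane(n,p[1],p[0],.016).round(3) for p in cv2.boxPoints(r)])
E
```

```text
top loupe 0.8 [270.0, 228.8, 287.1, 251.6] 316 [241.2 278.7]
top holder_a 0.95 [267.1, 151.5, 291.8, 174.4] 392 [164.3 279.4]
top holder_a 0.91 [357.4, 174.0, 378.7, 197.2] 372 [185.7 367.4]
side loupe 0.89 [236.8, 189.0, 256.9, 215.9] 427 [202.3 245.9]
side loupe 0.58 [159.8, 133.6, 252.4, 191.9] 3312 [159.7 204.5]
side loupe 0.41 [351.2, 286.5, 420.3, 354.8] 3724 [321.1 384.5]
side holder_a 0.72 [294.5, 168.3, 317.9, 185.0] 285 [174.9 307.5]
side holder_a 0.59 [329.5, 221.8, 357.1, 243.6] 431 [233.3 342.3]
side tray 0.8 [157.8, 127.2, 253.2, 190.2] 3312 [159.5 204.3]
[array([0.397, 0.388, 0.016]), array([0.619, 0.354, 0.016]), array([0.559, 0.192, 0.016]), array([0.362, 0.231, 0.016])]
```

View pics/crops.png

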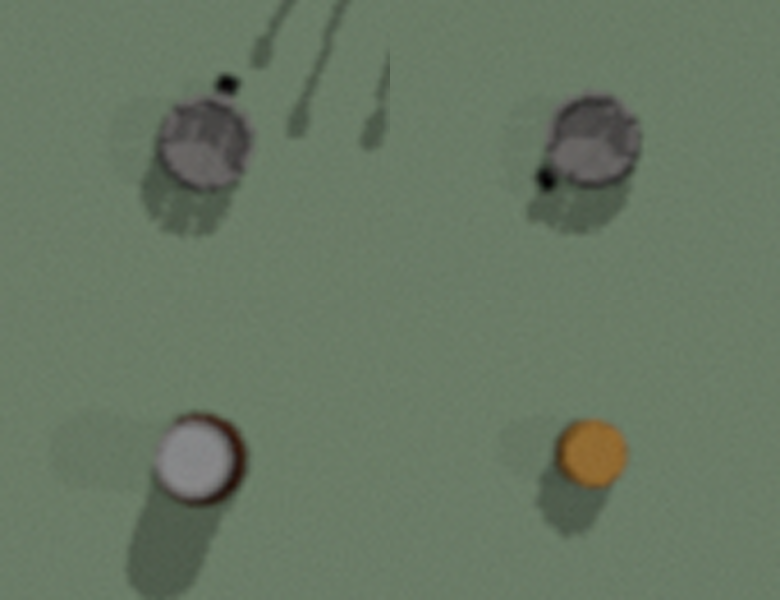

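The top view shows the loupe's lens at row 241, col 277.5. The holders are at (187,367), with the knob at (174,371), and (164.5,281), with the knob at (173,270). The tray corners are near (193,160), (202,222), (293,203) and (286,142) as row, col. The dish is at (218,459), and the side view agrees.

```bash
python3 - <<'E'
from h import *
from scipy.optimize import least_squares
im=cv2.imread('pics/top0.png')
print('loupe',onplane('top',241.3,277.5,.045).round(4))
for c,k in(((186.9,366.7),(174.2,371.4)),((164.5,280.7),(173.1,270.2))):
    a=onplane('top',*c,.018);b=onplane('top',*k,.01);print('holder',a.round(4),'knob yaw',np.degrees(np.arctan2(*(b-a)[[1,0]])).round(1),np.linalg.norm((b-a)[:2]))
# tray: mask by colour (non green, bright)
hsv=cv2.cvtColor(im,cv2.COLOR_BGR2HSV)
m=((hsv[...,1]<45)&(hsv[...,2]>60)).astype(np.uint8); m[:, :130]=0;m[:,235:]=0;m[:180]=0;m[305:]=0
m=cv2.morphologyEx(m,cv2.MORPH_OPEN,np.ones((3,3)))
cn=max(cv2.findContours(m,0,1)[0],key=cv2.contourArea)
P=np.array([onplane('top',p[0][1],p[0][0],.014)[:2] for p in cn],np.float32)
print('tray',cv2.minAreaRect(P*1000))
# dish ring
m=((hsv[...,0]<20)&(hsv[...,1]>90)).astype(np.uint8);m[:,:420]=0;m[:,500:]=0;m[:180]=0;m[260:]=0
q=np.argwhere(m);e=cv2.fitEllipse(cv2.convexHull(q[:,::-1].astype(np.float32)))
print('dish',e,onplane('top',e[0][1],e[0][0],.016))
# two-view masks: silhouette fit of holders and loupe
def cyl(x,y,r,z0,z1):
    t=np.linspace(0,2*np.pi,60);return np.vstack([np.c_[x+r*np.cos(t),y+r*np.sin(t),np.full(60,z)] for z in(z0,z1)])
for t,pts,guess in(('loupe',lambda x,y,a:np.vstack([cyl(x,y,.022,0,.007),cyl(x,y,.018,.012,.045)]),[(.483,.09)]),
  ('holder_a',lambda x,y,a:np.vstack([cyl(x,y,.022,0,.02)]+[[x+.034*np.cos(a)-s*np.sin(a),y+.034*np.sin(a)+s*np.cos(a),z] for s in(-.004,.004) for z in(.006,.014)]),[(.594,-.099),(.647,.09)])):
  for n in('top','side'):
    ctrl.snapshot(n)
    for d in ctrl.trace(t,n)[:2]:
      M=d['mask']
      if M.sum()>800: continue
      best=(0,)
      for g in guess:
        for a in (np.radians(np.arange(0,360,10)) if t!='loupe' else [0]):
          for dx in np.arange(-.012,.0121,.002):
            for dy in np.arange(-.012,.0121,.002):
              px=proj(n,pts(g[0]+dx,g[1]+dy,a))
              o=px.min(0)-3; I=np.zeros((50,50),np.uint8); o=np.floor(o).astype(int)
              h=cv2.convexHull(px.astype(np.float32)) if t=='loupe' else None
              if h is not None: cv2.fillConvexPoly(I,np.round((h-o)*16).astype(np.int32),1,shift=4)
              else:
                cv2.fillConvexPoly(I,np.round((cv2.convexHull(px[:120].astype(np.float32))-o)*16).astype(np.int32),1,shift=4)
                kk=np.vstack([px[120:],proj(n,[[g[0]+dx,g[1]+dy,.01]])]);cv2.fillConvexPoly(I,np.round((cv2.convexHull(kk.astype(np.float32))-o)*16).astype(np.int32),1,shift=4)
              S=M[o[1]:o[1]+50,o[0]:o[0]+50];
              if S.shape!=(50,50): continue
              i=(S&(I>0)).sum();s=i/(M.sum()+I.sum()-i)
              if s>best[0]:best=(s,g[0]+dx,g[1]+dy,np.degrees(a))
      print(t,n,np.round(best,4))
E
```

```text
loupe [0.478  0.0892 0.045 ]
holder [ 0.5917 -0.1016  0.018 ] knob yaw -23.2 0.03173119295276601
holder [0.6439 0.0842 0.018 ] knob yaw 125.9 0.029342816792400698
tray ((482.21380615234375, 301.29864501953125), (274.6687316894531, 216.26803588867188), 2.5043911933898926)
dish ((458.83612060546875, 216.92124938964844), (55.668060302734375, 57.6428337097168), 130.38233947753906) [ 0.52333403 -0.29993381  0.016     ]
loupe top [0.7521 0.481  0.092  0.    ]
loupe top [0]
loupe side [0.9262 0.479  0.092  0.    ]Traceback (most recent call last):
  File "<stdin>", line 39, in <module>
  File "h.py", line 15, in proj
    K,k1,e,R=cal(n); p=(np.atleast_2d(P)-e)@R; s=np.c_[p[:,0],-p[:,1]]/-p[:,2:]
             ~~~^^^
  File "h.py", line 5, in cal
    c=ctrl.calibration(n); a=np.array(c['attitude'],float)
ValueError: time passes only in moves, steps and waits
```

```bash
sed -i 's/^def cal/import functools\n@functools.cache\ndef cal/' h.py; python3 - <<'E'
from h import *
im=cv2.imread('pics/top0.png')
C=np.array([onplane('top',r,c,.014)[:2] for r,c in((193,160),(202,222),(293,204),(286,142))])
print(C.round(3),C.mean(0)); 
for i,j in((3,0),(2,1)): v=C[j]-C[i];print(np.linalg.norm(v),np.degrees(np.arctan2(v[1],v[0])))
for i,j in((1,0),(2,3)): v=C[j]-C[i];print(np.linalg.norm(v),np.degrees(np.arctan2(v[1],v[0]))-90)
for r,c,k in((235.3,341.2,0),):pass
print(ctrl.get_obs()['clock'])
# side-view check with triangulated rim centre
s=cv2.imread('pics/side0.png')
cv2.imwrite('pics/sc.png',np.hstack([cv2.resize(s[r-30:r+30,q-40:q+40],(400,300),interpolation=cv2.INTER_CUBIC) for r,q in((233,342),(176,307))]))
print(proj('side',[[.5917,-.1016,.02],[.6439,.0842,.02],[.478,.0892,.045],[.482,.298,.004]]))
E
```

```text
[[0.586 0.348]
 [0.564 0.212]
 [0.372 0.247]
 [0.388 0.38 ]] [0.47756934 0.29661225]
0.20042582534162134 -9.147804902567701
0.19510939297070454 -10.461290553256587
0.13760694825556977 -9.078303226441406
0.13324941643192698 -6.767294213638479
1.5
[[340.46556769 230.80971048]
 [306.98017777 173.40004486]
 [244.62724215 194.86029264]
 [205.31319061 159.75622224]]
```

View pics/sc.png

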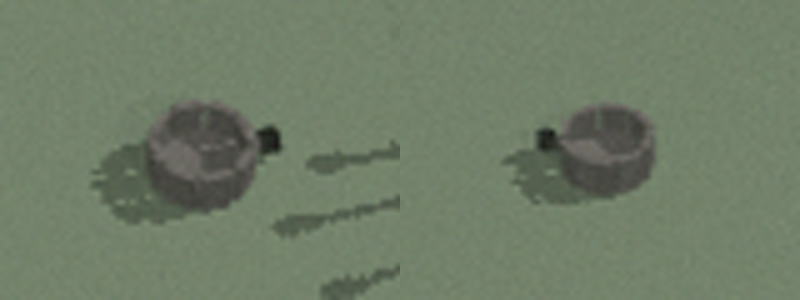

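The side crop shows rim centres at about (231,342) and (173,308), with knobs at (231,356) and (174,296). I'll average these with the top view.

```bash
python3 - <<'E'
from h import *
for c,k in(((231.2,342.4),(231,355.8)),((172.8,308.4),(174,296.2))):
    a=onplane('side',*c,.02);b=onplane('side',*k,.01);print(a.round(4),np.degrees(np.arctan2(*(b-a)[[1,0]])).round(1),np.linalg.norm((b-a)[:2]))
for c in [(186.9,366.7),(164.5,280.7)]: print(onplane('top',*c,.02))
E
```

```text
[ 0.5942 -0.1049  0.02  ] -20.6 0.03055513007132939
[0.6479 0.0838 0.02  ] 129.2 0.03040257611995656
[ 0.59142495 -0.1013357   0.02      ]
[0.64345846 0.08406388 0.02      ]
```

Request:
send_rows(increments=[[[0.1,-0.2,0,0],[0.25,-0.45,0,0],[0.4,-0.7,0,0],[0.52,-0.94,0,0],[0.52,-0.94,0,0]]], jaw=1)

```text
clock: 2.12
tool_pos: [0.274, 0.4627, 0.2274]
orientation: [-179.9, 0.0, -14.6]
force: [0.9, 2.2, -0.3]
opening: 0.0875
gripper_force: 0.0
```

Request:
send_rows(increments=[[[0.14,-0.25,0,0],[0.27,-0.5,0,0],[0.4,-0.75,0,0],[0.52,-0.94,0,0],[0.52,-0.94,0,0]]])

```text
clock: 2.75
tool_pos: [0.3778, 0.276, 0.2269]
orientation: [-180.0, -0.0, -14.7]
force: [-0.4, -0.0, 0.7]
opening: 0.0874
gripper_force: 0.0
```

Request:
send_rows(increments=[[[0.14,-0.25,0,0],[0.27,-0.5,-0.1,0],[0.4,-0.75,-0.3,0],[0.51,-0.94,-0.5,0],[0.51,-0.94,-0.5,0],[0.51,-0.94,-0.5,0]]])

```text
clock: 3.5
tool_pos: [0.4793, 0.0901, 0.1266]
orientation: [180.0, 0.0, -14.5]
force: [-0.5, -0.7, 0.1]
opening: 0.0878
gripper_force: 0.0
```

Request:
send_rows(increments=[[[0,0,-0.2,0],[0,0,-0.35,0],[0,0,-0.47,0],[0,0,-0.55,0],[0,0,-0.55,0],[0,0,-0.55,0]]])

```text
clock: 4.25
tool_pos: [0.4797, 0.091, 0.0178]
orientation: [-179.9, -0.1, -14.4]
force: [-0.2, 0.4, -0.1]
opening: 0.0873
gripper_force: 0.0
```

Request:
send_rows(increments=[[[0,0,0,0],[0,0,0,0],[0,0,0,0],[0,0,0,0],[0,0,0,0],[0,0,0,0]]], jaw=0.3)

```text
clock: 5.0
tool_pos: [0.4789, 0.0895, 0.0165]
orientation: [180.0, -0.0, -14.5]
force: [-0.0, -0.2, -0.7]
opening: 0.0349
gripper_force: 30.0
```

Request:
send_rows(increments=[[[0,0,0.08,0],[0,0,0.25,0],[0,0,0.45,0],[0.0,-0.1,0.5,0],[0.03,-0.3,0.5,0],[0.07,-0.55,0.5,0],[0.1,-0.8,0.5,0],[0.11,-0.98,0.5,0],[0.11,-0.98,0.5,0]]])

```text
clock: 6.12
tool_pos: [0.5004, -0.1086, 0.1162]
orientation: [180.0, 0.0, -14.7]
force: [1.2, -1.0, -0.9]
opening: 0.0349
gripper_force: 30.0
```

Request:
send_rows(increments=[[[0.02,-0.2,0,0],[0.05,-0.45,0,0],[0.08,-0.7,0,0],[0.1,-0.88,0,0],[0.11,-0.97,0,0],[0.11,-0.97,-0.15,0],[0.11,-0.97,-0.3,0],[0.11,-0.97,-0.36,0],[0.11,-0.97,-0.36,0],[0.11,-0.97,-0.36,0]]])

```text
clock: 7.38
tool_pos: [0.5238, -0.3004, 0.0458]
orientation: [180.0, -0.1, -14.4]
force: [-0.2, 0.6, -0.5]
opening: 0.0349
gripper_force: 30.0
```

Request:
send_rows(increments=[[[0,0,-0.05,0],[0,0,-0.09,0],[0,0,-0.11,0],[0,0,-0.115,0],[0,0,-0.118,0],[0,0,-0.12,0],[0,0,-0.12,0]]])

```text
clock: 8.25
tool_pos: [0.523, -0.3005, 0.0207]
orientation: [180.0, -0.0, -14.5]
force: [-0.3, 0.3, 0.1]
opening: 0.0351
gripper_force: 30.0
```

Request:
send_rows(increments=[[[0,0,-0.003,0],[0,0,-0.005,0],[0,0,-0.005,0]]])

```text
clock: 8.62
tool_pos: [0.523, -0.3005, 0.0205]
orientation: [180.0, -0.0, -14.5]
force: [-1.4, 2.4, 7.2]
opening: 0.0347
gripper_force: 30.0
```

Request:
send_rows(increments=[[[0,0,0,0],[0,0,0,0],[0,0,0,0],[0,0,0,0],[0,0,0,0]]], jaw=1)

```text
clock: 9.25
tool_pos: [0.5228, -0.3005, 0.0195]
orientation: [-180.0, 0.0, -14.5]
force: [1.0, -0.3, -0.3]
opening: 0.0791
gripper_force: 0.0
```

Request:
send_rows(increments=[[[0,0,0.1,0],[0,0,0.3,0],[0,0,0.45,0],[0.05,0.15,0.45,-0.04],[0.15,0.4,0.45,-0.087],[0.25,0.65,0.45,-0.087],[0.32,0.88,0.45,-0.087],[0.35,0.985,0.45,-0.087],[0.35,0.985,0.3,-0.087],[0.35,0.985,0.2,-0.087],[0.35,0.985,0.2,-0.087]]])

```text
clock: 10.62
tool_pos: [0.5914, -0.1039, 0.058]
orientation: [179.9, 0.2, -22.0]
force: [0.3, -0.3, 0.1]
opening: 0.0878
gripper_force: 0.0
```

```bash
python3 - <<'E'
from h import *
a=save('top','t1.png');b=save('side','s1.png')
print(ctrl.get_obs()['tool_pos'])
cv2.imwrite('pics/c1.png',np.hstack([cv2.resize(b[120:370,220:470,::-1],(400,400)),cv2.resize(a[130:280,340:490,::-1],(400,400))]))
E
```

```text
[ 0.59307757 -0.10387703  0.06003929]
```

View pics/c1.png

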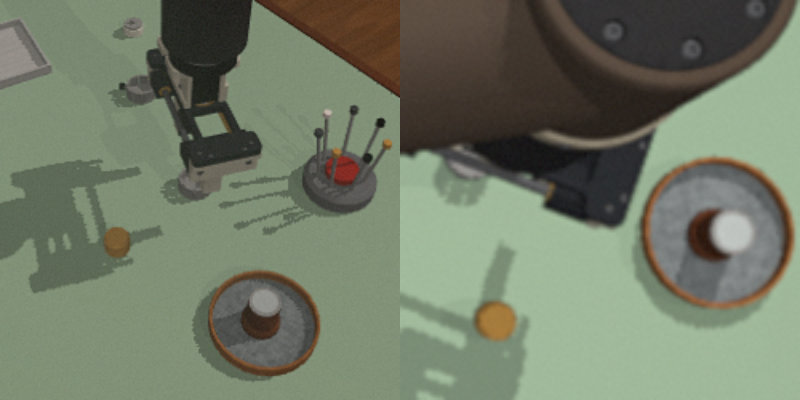

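The loupe stands upright in the middle of the dish, and the open gripper is over the first holder.

Request:
send_rows(increments=[[[0,0,-0.1,0],[0,0,-0.18,0],[0,0,-0.24,0],[0,0,-0.27,0],[0,0,-0.275,0],[0,0,-0.275,0]]])

```text
clock: 11.48
tool_pos: [0.5932, -0.1035, 0.0049]
orientation: [-180.0, -0.0, -22.0]
force: [-0.2, -0.1, 0.6]
opening: 0.0873
gripper_force: 0.0
```

Request:
send_rows(increments=[[[0,0,0,0],[0,0,0,0],[0,0,0,0],[0,0,0,0],[0,0,0,0],[0,0,0,0]]], jaw=0.35)

```text
clock: 12.22
tool_pos: [0.5929, -0.1035, 0.0046]
orientation: [180.0, -0.0, -22.0]
force: [-0.1, 0.2, 0.5]
opening: 0.0433
gripper_force: 30.0
```

Request:
send_rows(increments=[[[0,0,0.08,0],[0,0,0.25,0],[0,0,0.42,0],[-0.02,0.1,0.5,0.04],[-0.06,0.3,0.5,0.1],[-0.1,0.55,0.5,0.151],[-0.14,0.8,0.5,0.151],[-0.17,0.98,0.5,0.151],[-0.17,0.98,0.5,0.151]]])

```text
clock: 13.35
tool_pos: [0.5579, 0.0955, 0.1048]
orientation: [-180.0, 0.0, -8.7]
force: [0.4, -0.1, -1.4]
opening: 0.0436
gripper_force: 30.0
```

Request:
send_rows(increments=[[[-0.03,0.2,0,0],[-0.07,0.45,0,0],[-0.11,0.7,0,0],[-0.15,0.9,0,0],[-0.165,0.985,0,0],[-0.165,0.985,-0.15,0],[-0.165,0.985,-0.3,0],[-0.165,0.985,-0.36,0],[-0.165,0.985,-0.36,0]]])

```text
clock: 14.48
tool_pos: [0.5257, 0.2887, 0.0321]
orientation: [179.9, 0.1, -9.0]
force: [0.1, 0.6, -0.5]
opening: 0.0436
gripper_force: 30.0
```

Request:
send_rows(increments=[[[0,0,-0.05,0],[0,0,-0.09,0],[0,0,-0.11,0],[0,0,-0.118,0],[0,0,-0.121,0],[0,0,-0.122,0],[0,0,-0.122,0]]])

```text
clock: 15.35
tool_pos: [0.5258, 0.2895, 0.0085]
orientation: [-180.0, -0.0, -9.0]
force: [-2.2, -0.7, 4.5]
opening: 0.0436
gripper_force: 30.0
```

Request:
send_rows(increments=[[[0,0,0,0],[0,0,0,0],[0,0,0,0]]], jaw=0.7)

```text
clock: 15.72
tool_pos: [0.5259, 0.2896, 0.0081]
orientation: [-180.0, -0.0, -9.0]
force: [0.1, -0.2, -0.2]
opening: 0.0606
gripper_force: 0.0
```

Request:
send_rows(increments=[[[0,0,0.08,0],[0,0,0.25,0],[0,0,0.45,0],[0.1,-0.15,0.5,-0.1],[0.25,-0.4,0.5,-0.2],[0.4,-0.65,0.5,-0.3],[0.5,-0.85,0.5,-0.4],[0.59,-0.98,0.5,-0.506],[0.59,-0.98,0.5,-0.506],[0.59,-0.98,0.5,-0.506]]])

```text
clock: 16.98
tool_pos: [0.6438, 0.0936, 0.1088]
orientation: [-180.0, -0.0, -52.4]
force: [0.1, -0.3, 0.0]
opening: 0.0614
gripper_force: 0.0
```

```bash
python3 - <<'E'
from h import *
a=save('top','t2.png');b=save('side','s2.png')
print(ctrl.get_obs()['tool_pos'])
cv2.imwrite('pics/c2.png',np.hstack([cv2.resize(b[110:230,150:330,::-1],(400,267)),cv2.resize(a[140:300,80:320,::-1],(400,267))]))
E
```

```text
[0.64356733 0.09431367 0.10870973]
```

View pics/c2.png

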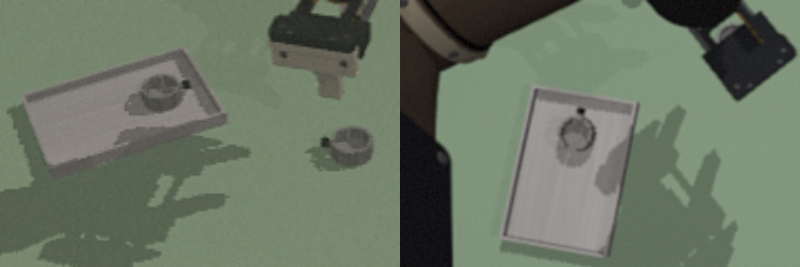

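The first holder sits flat in the far half of the tray, with its knob pointing outward. Next is the second holder.

Request:
send_rows(increments=[[[0.01,-0.05,0,0],[0.01,-0.05,-0.1,0],[0.01,-0.05,-0.25,0],[0.01,-0.05,-0.4,0],[0.01,-0.05,-0.48,0],[0.01,-0.05,-0.52,0],[0.01,-0.05,-0.52,0],[0.01,-0.05,-0.52,0]]], jaw=1)

```text
clock: 18.08
tool_pos: [0.6466, 0.0838, 0.0052]
orientation: [-179.9, -0.0, -52.5]
force: [0.1, 0.1, -0.1]
opening: 0.0875
gripper_force: 0.0
```

Request:
send_rows(increments=[[[0,0,0,0],[0,0,0,0],[0,0,0,0],[0,0,0,0],[0,0,0,0],[0,0,0,0]]], jaw=0.35)

```text
clock: 18.82
tool_pos: [0.646, 0.0835, 0.0042]
orientation: [-180.0, -0.0, -52.5]
force: [0.3, 0.4, 0.3]
opening: 0.0435
gripper_force: 30.0
```

Request:
send_rows(increments=[[[0,0,0.08,0],[0,0,0.25,0],[0,0,0.42,0],[-0.05,0.05,0.5,0.1],[-0.2,0.2,0.5,0.2],[-0.37,0.39,0.5,0.3],[-0.53,0.55,0.5,0.4],[-0.7,0.73,0.5,0.506],[-0.88,0.92,0.5,0.506],[-0.98,0.99,0.5,0.506],[-0.98,0.99,0.5,0.506]]])

```text
clock: 20.2
tool_pos: [0.4488, 0.2826, 0.1053]
orientation: [-179.9, -0.0, -8.8]
force: [0.4, -0.0, -0.8]
opening: 0.0434
gripper_force: 30.0
```

Request:
send_rows(increments=[[[-0.08,0.11,0,0],[-0.08,0.11,-0.15,0],[-0.08,0.11,-0.3,0],[-0.08,0.11,-0.36,0],[-0.08,0.11,-0.41,0],[-0.08,0.11,-0.45,0],[-0.08,0.11,-0.47,0],[-0.08,0.11,-0.478,0],[-0.08,0.11,-0.481,0],[-0.08,0.11,-0.481,0]]])

```text
clock: 21.45
tool_pos: [0.4339, 0.3037, 0.0082]
orientation: [-180.0, -0.0, -9.0]
force: [-0.9, 0.1, -0.1]
opening: 0.0434
gripper_force: 30.0
```

Request:
send_rows(increments=[[[0,0,-0.002,0],[0,0,-0.004,0],[0,0,-0.004,0]]])

```text
clock: 21.82
tool_pos: [0.434, 0.3037, 0.0082]
orientation: [-180.0, -0.0, -9.0]
force: [-3.4, -1.3, 9.9]
opening: 0.0437
gripper_force: 30.0
```

Request:
send_rows(increments=[[[0,0,0,0],[0,0,0,0],[0,0,0,0]]], jaw=0.7)

```text
clock: 22.2
tool_pos: [0.4338, 0.3035, 0.0071]
orientation: [180.0, 0.0, -9.0]
force: [-0.2, 0.6, -0.0]
opening: 0.0606
gripper_force: 0.0
```

Request:
send_rows(increments=[[[0,0,0.08,0],[0,0,0.25,0],[0,0,0.45,0],[0,0,0.65,0],[0,-0.2,0.8,0],[0,-0.4,0.8,0],[0,-0.6,0.8,0],[0,-0.8,0.8,0],[0,-0.95,0.8,0],[0,-0.95,0.8,0]]])

```text
clock: 23.45
tool_pos: [0.4335, 0.1119, 0.1672]
orientation: [180.0, 0.0, -9.1]
force: [0.7, 1.3, -0.3]
opening: 0.0614
gripper_force: 0.0
```

```bash
python3 - <<'E'
from h import *
a=save('top','t3.png');b=save('side','s3.png')
cv2.imwrite('pics/c3.png',np.hstack([cv2.resize(b[:,130:530,::-1],(400,400)),cv2.resize(a[80:320,120:500,::-1],(400,253))[:0] if 0 else cv2.copyMakeBorder(cv2.resize(a[80:320,120:500,::-1],(400,253)),0,147,0,0,0)]))
E
```

```text
(no output)
```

View pics/c3.png

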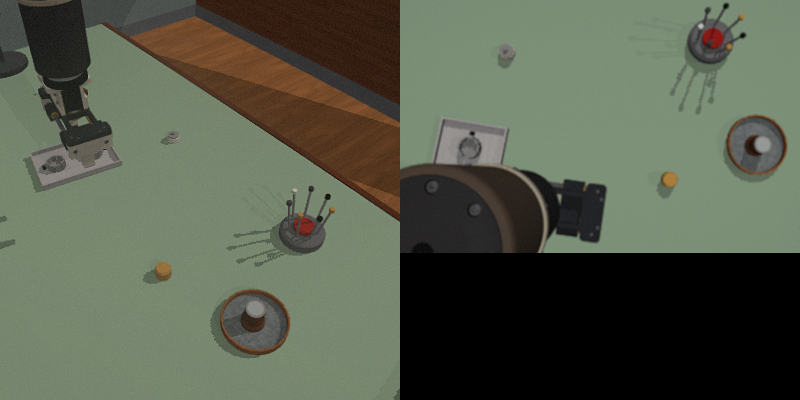

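The side view shows the loupe upright in the dish and the second holder flat in the near half of the tray. The top view shows the first holder in the far half. The block, oil cup and stand are unmoved, and the gripper is clear of everything.

```bash
python3 -c "
from plant import ctrl
print(ctrl.close_job())"
```

```text
the job is handed in; nothing more can be done
None
```

Job handed in at about 23.5 s on the robot clock: the loupe stands upright in the dish, both holders lie flat and open side up in the tray, and the bystanders look unmoved in the final pictures.

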